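# Refit the ice shaver's washed blade cassette and lock it with its pin

### The job

Take the steel blade cassette with the green top strip out of the white drying rack, lower it (do not drop it) upright and fully home into the slot of the green blade head, and then lock it: push the red-handled pin through the cross bore of the head and the cassette until its handle is up against the cheek. The pin goes in from whichever side is not blocked by the syrup bottle. Leave the bottle, the spoon and the other two plates in the rack where they are.

Things in the scene. Friction and masses are not known exactly. Their poses are not given: they have to be found in the camera images.
- cassette: Blade cassette: loose steel plate, 80 wide (x) x 8 thick (y) x 105 high (z), 0.2 to 0.45 kg, green strip over the top 26 mm to grip, dark bottom edge. Stands upright in one of the rack's three slots. Origin: centre of its bottom edge. A window 21 (x) x 16 (z) goes through along y, centred 52.5 mm above the origin. Same either way round.
- holder: Blade head, fixed: green base 150 (x) x 90 (y) x 20 mm; on it two steel cheeks 108 (x) x 12 (y), top at z = 90, with flared green lips to z = 99. Between them the slot: 84 long (x), 11 wide (y), floor at z = 20, open on top. Four green ribs beside the cheeks at x = +-44 (y to +-42, z to 70). Origin: centre of the underside of the base. Yaw varies.
- holder_bore (a point): Middle of the blade head's cross bore: a 13 mm round hole through both cheeks along the holder's y axis, 72.5 mm above the counter, in the middle of the slot. The outer faces of the cheeks are at 17.5 mm either side of it. A cassette that is fully home has its window centred here.
- pin: Lock pin lying flat on the grey board at any yaw, 90 g: red square handle 64 x 20 x 20 mm (x = -64 to 0), black band near its end; steel shank, diameter 10, 60 long (x = 0 to +60, last 10 mm tapered). x points from handle to tip. Origin: on the underside, below the shoulder where handle meets shank; the pin's axis is 10 mm above it.
- pin_lock (a point): Point on the pin's axis, on the shank 17.5 mm from the shoulder: it lies at holder_bore when the pin is fully home from either side.
- rack: White plastic drying rack, fixed: block 110 (x) x 170 (y) x 40 mm high with three slots 85 (x) x 11 (y), at y = -60, 0 and +60, slot floor at z = 8. Origin: centre of the underside. It stands to the left or to the right of the blade head; the board is on the other side.
- board: Grey plastic board 200 x 200 x 8 mm, fixed, on which the pin lies. Origin: centre of the underside.
- bottle: Amber syrup bottle, upright, radius 33, 140 high, beside the blade head on its +y or -y side. Loose bystander. Origin: centre of its base.
- spoon: Steel spoon with a light wooden handle, 160 long, lying on the counter on the other side of the blade head from the bottle. Loose bystander, under 25 mm high. Origin: its middle, underside.
- guard: Blue plastic plate 70 x 8 x 95 mm upright in another slot of the rack. Loose bystander. Origin: centre of its bottom edge.
- scraper: Orange plastic plate 76 x 8 x 105 mm with a narrower top (40 wide, top 20 mm), upright in another slot of the rack. Loose bystander. Origin: centre of its bottom edge.
Not all that is in view belongs to the job. Leave any blue or pink look-alike of the holder alone.

How it is judged:
On the way, in this order (a step that is already met when the one before it is completed fails the run):
1. the cassette stands upright and fully home in the slot of the blade head (horizontal distance between cassette and holder below 0.008 m and z of cassette in the frame of holder between 0.015 and 0.025 m and angle between the y axis of cassette and the y axis of holder, either way round below 0.12 rad and angle between cassette's own z axis and vertical below 0.12 rad), for 0.2 s.
2. the pin is through the bore and the cassette, handle up against the cheek (distance between pin_lock and holder_bore below 0.008 m and angle between the x axis of pin and the y axis of holder, either way round below 0.18 rad), for 0.2 s.
At the end, for the whole second after the job is handed in: Cassette in the slot: within 5 mm of its floor, centred within 8 mm, upright and in line within 0.12 rad; pin through the bore from either side, in line within 0.18 rad, pin_lock within 8 mm of holder_bore; both at rest; the bottle stands (tilt under 0.2 rad) (all of step 1 and all of step 2 and linear speed of each of cassette, pin below 0.03 m/s and angular speed of each of cassette, pin below 0.3 rad/s and angle between bottle's own z axis and vertical below 0.2 rad); the robot touches nothing.
It fails at once if the bottle, the spoon or one of the other two plates is moved more than 30 mm (distance of any of bottle, spoon, guard, scraper from where it was at the start of the episode above 0.03 m).
It fails at once if the bottle is tipped more than 0.4 rad (angle between bottle's own z axis and vertical above 0.4 rad).
It fails at once if the cassette is dropped (moves faster than 0.45 m/s while the fingers do not hold it) (linear speed of cassette above 0.45 m/s and contact force between the fingers and cassette below 0.5 N).
It also fails if it takes over 72 s, if anything falls off the work surface, if the arm or the gripper's body presses on something with over 40 N, if the wrist force passes 120 N, or if a joint passes its speed limit or range.

### The arm

A 6-joint arm with a two-finger parallel gripper is mounted at the origin on the work surface. World frame = base frame: x ahead of the robot, y to its left, z up, the work surface at z = 0. Lengths are in m, angles in rad, forces in N, time in s.
With the tool pointing down it reaches from about 0.275 to 0.85 m from the base axis. Payload 19 kg.
Tool frame: the origin (TCP) lies on the mounting face of the last link; the fingertips stand 173 mm ahead of it and the grasp point (between the pads) lies 155 mm ahead of it; z points along the fingers, x is the direction in which the jaws open and shut, and the axes are right-handed (so a half turn about z gives the same grasp; the last joint's range is limited). The gripper opens to 85 mm and grips with 20 to 120 N. Pads are 22 mm wide; open, the fingers measure 114 mm over their backs; the gripper's body (76 mm by 85 mm) begins 54 mm behind the grasp point. The pads swing forward as they close: fully open they stand 13 mm farther back than shut.
Start: joints at [1.138, 0.15, 1.437, -0, 1.554, -0.134], TCP at [0.169, 0.55, 0.405] pointing down, gripper open.
Joint ranges: [-2.8, 2.8], [-0.68, 2.1], [0.12, 2.68], [-1.39, 4.53], [0.16, 2.79], [-2.81, 2.81]. Speed limits (rad/s): [1.89, 1.89, 2.22, 3.01, 3.01, 3.01].

### API

Orientations are given as a unit quaternion [w, x, y, z].
In Python, from station import monitor, camera, camera_model, workorder gives the robot as it stands.
- The arm moves only by the tool send_rows, never from a script. Its argument "deltas" is a list of rows, each an object with "offset": the shift along the tool's x, y, z normalised to -1 to 1, where 1 is 0.3 m, a list of three; "spin": the turn about the tool's z normalised to -1 to 1, where 1 is 2 pi rad. In form: [{"offset": [x, y, z], "spin": spin}, ...]. A call has 1 to 10 rows; each row shifts and turns the commanded pose from where the row before left it, along the tool's axes as they then stand; what a row does not reach is not made up. A row lasts 1/10 s, in which the tool goes at most 50 mm and 8.59 degrees, less where a joint would pass 70% of its speed; a pose out of reach is approached as far as the arm can. A call with a number of a shift or a turn outside -1 to 1 is refused whole. A call with a gripper value outside its range is refused whole. "jaw" is the gripper's target within -1 to 1 (fully open at 1, half-way at 0, shut at -1), set as the call begins (left out, the last holds). The fingers move at their own pace and stop on an object; "squeeze" is the grip in N (left out, the last holds). Time passes only in rows, so rows that do not move let the fingers close. It gives the time, the measured TCP pose, the force and the opening at its end, in the units of the state.
- monitor.read_state(): the state, without advancing time (a new reading comes with each control period).
- camera(name): name is "scene" or "top" or "wrist"; returns the picture (420x560x3 uint8, blue, green, red); there is no depth.
- camera_model(name): a dict with "camera_matrix" (3x3 intrinsics, pixels), "R" (3x3) and "t" (3): a world point X has camera coordinates R X + t. Camera axes: x right, y down, z forward; pixel columns grow to the right and rows downward; lengths in m; the calibration is good to about 2 mm. A picture is of the moment at which its call begins: read the wrist's pose just before it. camera_model takes no time and is no camera call; for the wrist camera it gives the pose at the moment of the call.
- workorder.sign_off(): hands the job in, once; it reports no verdict.
The state is a dict: "time": time; "q": joint angles; "dq": joint speeds; "joint_torque": joint torques, N m; "ee_pos": TCP position; "eef_rot": TCP orientation; "contact_force": force on the tool from outside, world axes, zero at the start; "ft_torque": the same for the moment, N m; "width": finger opening in m.
Only numpy, scipy, OpenCV 4.12 (cv2) and the standard library are available. Lean on these libraries where they do the work, as an engineer would, in place of code of your own. Each camera call takes 0.05 s, during which the arm holds its last target. There are 200 camera calls.

## Working session

There is one attempt and no reset: what is moved stays moved. The work goes in short steps, Python scripts to look and compute and a tool call to move; the robot and the scene stay as the last step left them, time stands still between calls to the robot, and variables do not carry over. Pictures are saved under pics/ and viewed, about 8 in all and at most 12, crops included, and the job is handed in when it is done.

Besides the shell and the picture viewer there is one more tool, called after "Call:" by a JSON object that holds its "name" and its "arguments", one argument or row to a line. send_rows: Moves the arm, as the interface text tells. Its arguments: {"type":"object","properties":{"deltas":{"type":"array"},"jaw":{"type":"number"},"squeeze":{"type":"number"}},"required":["deltas"]}

```bash
mkdir -p pics; python3 - <<'E'
from station import monitor,camera,camera_model
import cv2
s=monitor.read_state();print(s)
for n in("scene","top"):
    im=camera(n);cv2.imwrite(f"pics/{n}0.png",im);m=camera_model(n);print(n,m)
E
```

```text
{'time': 0.0, 'q': array([ 1.13800426e+00,  1.50932630e-01,  1.43802429e+00, -3.49827278e-05,
        1.55381068e+00, -1.33989374e-01]), 'dq': array([ 0.00045193,  0.00097844, -0.00051418, -0.00202054,  0.00141725,
       -0.0005255 ]), 'joint_torque': array([-4.77248890e-03, -7.13028431e+01, -5.70868742e+01, -4.45393680e-04,
        8.48472555e-03,  4.11901442e-05]), 'ee_pos': array([0.16926274, 0.54946905, 0.4041091 ]), 'eef_rot': array([ 2.98015345e-04,  8.04479687e-01,  5.93979871e-01, -5.06575273e-04]), 'contact_force': array([0.2777609 , 0.45180271, 0.19094816]), 'ft_torque': array([-0.0260737 ,  0.07013637,  0.02869438]), 'width': 0.0854193329148305}
scene {'camera_matrix': array([[528.07451066,   0.        , 288.86484781],
       [  0.        , 528.07451066, 203.54528808],
       [  0.        ,   0.        ,   1.        ]]), 'R': array([[-0.67632764,  0.73647784,  0.01346548],
       [ 0.56280047,  0.5284561 , -0.63560191],
       [-0.47522263, -0.42229676, -0.77189954]]), 't': array([ 0.32780978, -0.25495808,  1.73791926])}
top {'camera_matrix': array([[493.05855851,   0.        , 280.02650746],
       [  0.        , 493.05855851, 215.87880645],
       [  0.        ,   0.        ,   1.        ]]), 'R': array([[ 0.02379894, -0.99968636, -0.00779676],
       [-0.99741646, -0.0232147 , -0.06798156],
       [ 0.06777924,  0.0093945 , -0.99765611]]), 't': array([-0.02041172,  0.52269151,  1.17165095])}
```

```bash
ls -la; cat *.md 2>/dev/null | head -20
```

```text
total 12
drwxr-xr-x  3 agent agent 4096 Dec  5 11:51 .
drwxr-xr-x 23 root  root  4096 Dec  5 11:51 ..
drwxr-xr-x  2 agent agent 4096 Dec  5 11:52 pics
```

View pics/scene0.png

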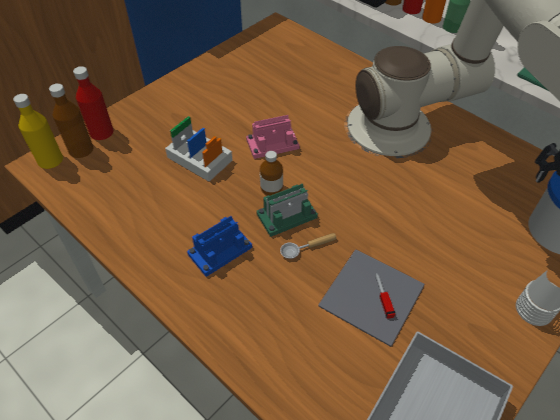

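View pics/top0.png

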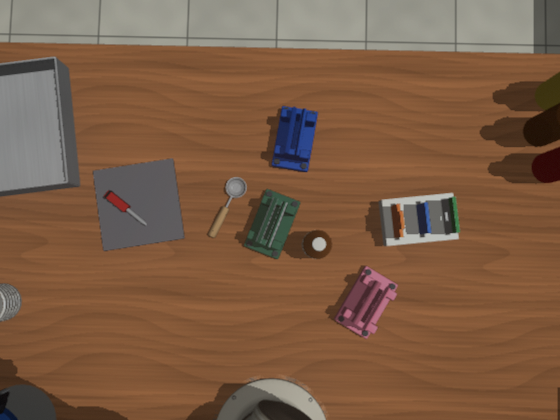

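Candidates for the head: green (272,224) top, versus blue (295,138) and pink (367,300), so I choose green. For the cassette: the green-topped plate (454,215), versus blue (424,218) and orange (399,220), so I choose green-topped. The pin lies on the board, handle (117,202) and tip (146,223). The bottle (318,244) is on the head's right, so the pin goes in from the left (spoon side).

```bash
python3 - <<'E'
import cv2,numpy as np
im=cv2.imread("pics/top0.png")
def c(x,y,w,h,s):return cv2.resize(im[y:y+h,x:x+w],None,fx=s,fy=s,interpolation=cv2.INTER_CUBIC)
a=c(236,180,100,90,4);b=c(370,180,100,90,4);d=c(90,170,100,52,4)
cv2.imwrite("pics/crop1.png",np.vstack([np.hstack([a,b]),np.hstack([d,np.zeros_like(d)])]))
E
cat > h.py <<'E'
import numpy as np
from scipy.spatial.transform import Rotation as Ro
from station import monitor,camera,camera_model
def ray(m,u,v,z):
    "world point on plane z for pixel"
    K,R,t=[np.array(m[k]) for k in("camera_matrix","R","t")]
    d=R.T@np.linalg.solve(K,[u,v,1]);o=-R.T@t
    return o+d*(z-o[2])/d[2]
def proj(m,X):
    p=(np.array(m["R"])@np.atleast_2d(X).T).T+m["t"];p=p@np.array(m["camera_matrix"]).T
    return p[:,:2]/p[:,2:]
def tool():
    s=monitor.read_state();q=s["eef_rot"];return s,Ro.from_quat([q[1],q[2],q[3],q[0]]).as_matrix()
def plan(target,jaw_dir=None):
    """rows needed to get TCP to target; jaw_dir world angle for tool x (mod pi). Move first, then spin"""
    s,R=tool();d=R.T@(np.array(target)-s["ee_pos"])
    print("t",s["time"],"pos",s["ee_pos"].round(4),"jaw deg",np.degrees(np.arctan2(R[1,0],R[0,0])).round(2),"tilt",R[:,2].round(4),"q6",s["q"][5].round(2))
    print("offset total(units)",(d/0.3).round(4))
    if jaw_dir is not None:
        a=np.arctan2(R[1,0],R[0,0]);e=(a-jaw_dir+np.pi/2)%np.pi-np.pi/2
        print("spin total(units)",round(e/2/np.pi,4),"deg",np.degrees(e).round(2))  # +spin about tool z (down) lowers world angle
E
```

```text
(no output)
```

View pics/crop1.png

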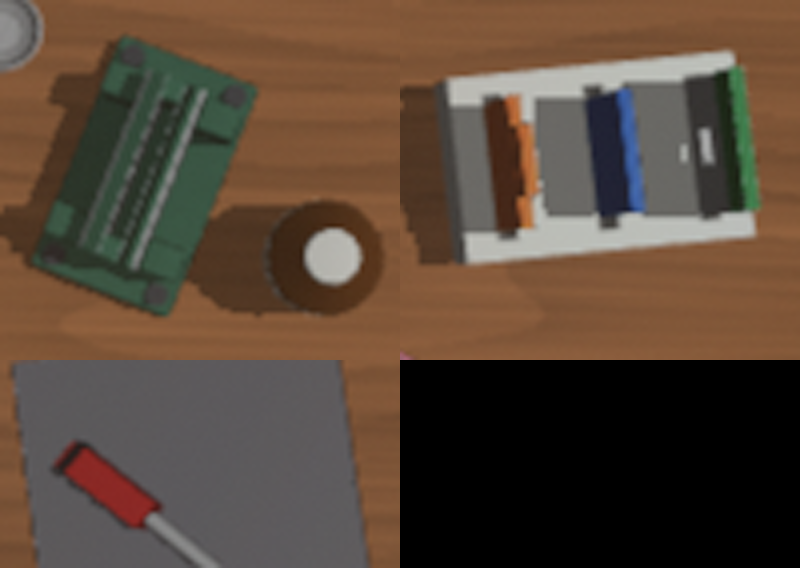

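```bash
python3 - <<'E'
from h import *
m=camera_model("top")
f=lambda l,z:np.array([ray(m,u,v,z)[:2] for u,v in l])
def rep(n,p):
    d=p[-1]-p[0];print(n,p.round(3).tolist(),"mid",p.mean(0).round(4),"len",np.linalg.norm(d).round(4),"ang",np.degrees(np.arctan2(d[1],d[0])).round(1))
rep("cas",f([(454.5,197),(458.3,232)],.113))
r=f([(381.75,200),(453.75,193),(458.75,238.75),(386.25,245.75)],.04);rep("rack",r)
h=f([(267,189),(300,202),(277.25,259),(244.25,246)],.02);rep("hold",h)
for a,b in((0,3),(1,2)):rep("long side",h[[b,a]]);rep("rack short",r[[b,a]])
rep("pin",f([(107,193.75),(127.5,208.25)],.028));rep("tip",f([(146,223)],.018))
rep("bottle",f([(236+332/4,180+256/4)],.14))
c=f([(456.4,214.5)],.113)[0]
a=np.radians(f([(454.5,197),(458.3,232)],.113).ptp() if 0 else 0)
mw=camera_model("wrist");s,R=tool()
print("wrist cam in tool",(R.T@(-mw["R"].T@mw["t"]-s["ee_pos"])).round(4),(mw["R"]@R).round(3).tolist(),mw["camera_matrix"][0])
E
```

```text
cas [[0.568, -0.395], [0.49, -0.403]] mid [ 0.5288 -0.3991] len 0.0779 ang -173.8
rack [[0.565, -0.248], [0.585, -0.418], [0.477, -0.43], [0.457, -0.26]] mid [ 0.5211 -0.3391] len 0.1085 ang -173.8
hold [[0.587, 0.025], [0.558, -0.055], [0.419, -0.004], [0.448, 0.076]] mid [0.5031 0.0104] len 0.1479 ang 159.8
long side [[0.448, 0.076], [0.587, 0.025]] mid [0.5179 0.0504] len 0.1479 ang -20.2
rack short [[0.457, -0.26], [0.565, -0.248]] mid [ 0.5108 -0.2541] len 0.1085 ang 6.2
long side [[0.419, -0.004], [0.558, -0.055]] mid [ 0.4884 -0.0297] len 0.1475 ang -20.4
rack short [[0.477, -0.43], [0.585, -0.418]] mid [ 0.5314 -0.4241] len 0.1086 ang 6.2
pin [[0.566, 0.409], [0.532, 0.358]] mid [0.5491 0.3836] len 0.0612 ang -123.6
tip [[0.498, 0.315]] mid [0.4982 0.315 ] len 0.0 ang 0.0
bottle [[0.456, -0.095]] mid [ 0.456  -0.0946] len 0.0 ang 0.0
wrist cam in tool [ 0.0005 -0.0752  0.0306] [[1.0, -0.0, 0.0], [0.0, 0.955, -0.295], [-0.0, 0.295, 0.955]] [323.25151888   0.         286.24304175]
```

```bash
python3 - <<'E'
from h import *
plan([.528,-.399,.404],np.radians(-83.8))
E
```

```text
t 0.1 pos [0.1693 0.5495 0.4042] jaw deg 72.88 tilt [-4.e-04 -9.e-04 -1.e+00] q6 -0.13
offset total(units) [-2.6694  2.0736  0.0031]
spin total(units) -0.0648 deg -23.32
```

Call:
{"name": "send_rows", "arguments": {
  "deltas": [
    {"offset": [-0.107,0.083,0],"spin": 0},
    {"offset": [-0.107,0.083,0],"spin": 0},
    {"offset": [-0.107,0.083,0],"spin": 0},
    {"offset": [-0.107,0.083,0],"spin": 0},
    {"offset": [-0.107,0.083,0],"spin": 0},
    {"offset": [-0.107,0.083,0],"spin": 0},
    {"offset": [-0.107,0.083,0],"spin": 0},
    {"offset": [-0.107,0.083,0],"spin": 0},
    {"offset": [-0.107,0.083,0],"spin": 0},
    {"offset": [-0.107,0.083,0],"spin": 0}
  ],
  "jaw": 0
}}

```text
time: 1.1
ee_pos: [0.3127, 0.1679, 0.4047]
eef_rot: [0.0, 0.804, 0.594, 0.0]
contact_force: [1.4, 0.2, 0.1]
width: 0.0424
```

Call:
{"name": "send_rows", "arguments": {
  "deltas": [
    {"offset": [-0.107,0.083,0],"spin": 0},
    {"offset": [-0.107,0.083,0],"spin": 0},
    {"offset": [-0.107,0.083,0],"spin": 0},
    {"offset": [-0.107,0.083,0],"spin": 0},
    {"offset": [-0.107,0.083,0],"spin": 0},
    {"offset": [-0.107,0.083,0],"spin": 0},
    {"offset": [-0.107,0.083,0],"spin": 0},
    {"offset": [-0.107,0.083,0],"spin": 0},
    {"offset": [-0.107,0.083,0],"spin": 0},
    {"offset": [-0.107,0.083,0],"spin": 0}
  ]
}}

```text
time: 2.1
ee_pos: [0.4565, -0.2124, 0.4044]
eef_rot: [-0.0, 0.805, 0.594, -0.0]
contact_force: [1.4, 0.9, -0.1]
width: 0.0426
```

Call:
{"name": "send_rows", "arguments": {
  "deltas": [
    {"offset": [-0.107,0.083,0],"spin": 0},
    {"offset": [-0.107,0.083,0],"spin": 0},
    {"offset": [-0.107,0.083,0],"spin": 0},
    {"offset": [0,0,0],"spin": -0.0216},
    {"offset": [0,0,0],"spin": -0.0216},
    {"offset": [0,0,0],"spin": -0.0216},
    {"offset": [0,0,0],"spin": 0}
  ]
}}

```text
time: 2.8
ee_pos: [0.4993, -0.3248, 0.4043]
eef_rot: [-0.0, 0.667, 0.745, -0.0]
contact_force: [0.4, -0.4, -1.2]
width: 0.0425
```

```bash
python3 - <<'E'
from h import *
import cv2
m=camera_model("wrist");im=camera("wrist");cv2.imwrite("pics/w1.png",im);np.save("w1.npy",m,allow_pickle=True)
plan([.528,-.399,.404],np.radians(96.2))
E
```

```text
t 2.85 pos [ 0.4993 -0.3247  0.4044] jaw deg 96.05 tilt [-5.e-04  3.e-04 -1.e+00] q6 -2.38
offset total(units) [-0.2564  0.0692  0.0013]
spin total(units) -0.0004 deg -0.15
```

View pics/w1.png

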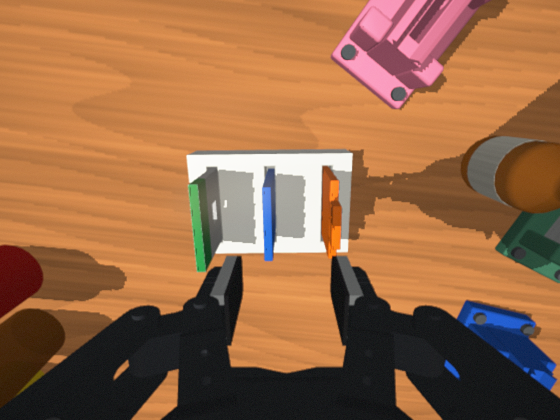

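```bash
python3 - <<'E'
from h import *
m=np.load("w1.npy",allow_pickle=True).item()
p=[ray(m,u,v,.113)[:2] for u,v in((190,183),(206,179),(207,269),(196,271))];print(np.round(p,4),np.mean(p,0))
for x in ([.528,-.399,.113],[.568,-.395,.113],[.488,-.403,.113]):print(proj(m,x))
plan([.528,-.399,.404],np.radians(96.2))
E
python3 -c "
import cv2;im=cv2.imread('pics/w1.png')[140:290,170:370];cv2.imwrite('pics/w1c.png',cv2.resize(im,None,fx=4,fy=4))"
```

```text
[[ 0.4903 -0.4049]
 [ 0.4855 -0.3919]
 [ 0.5674 -0.3879]
 [ 0.5705 -0.3976]] [ 0.52842961 -0.39559713]
[[195.85361577 226.53642015]]
[[199.03125502 268.81231988]]
[[192.39257062 180.49003582]]
t 2.85 pos [ 0.4993 -0.3247  0.4044] jaw deg 96.05 tilt [-5.e-04  3.e-04 -1.e+00] q6 -2.38
offset total(units) [-0.2564  0.0692  0.0013]
spin total(units) -0.0004 deg -0.15
```

View pics/w1c.png

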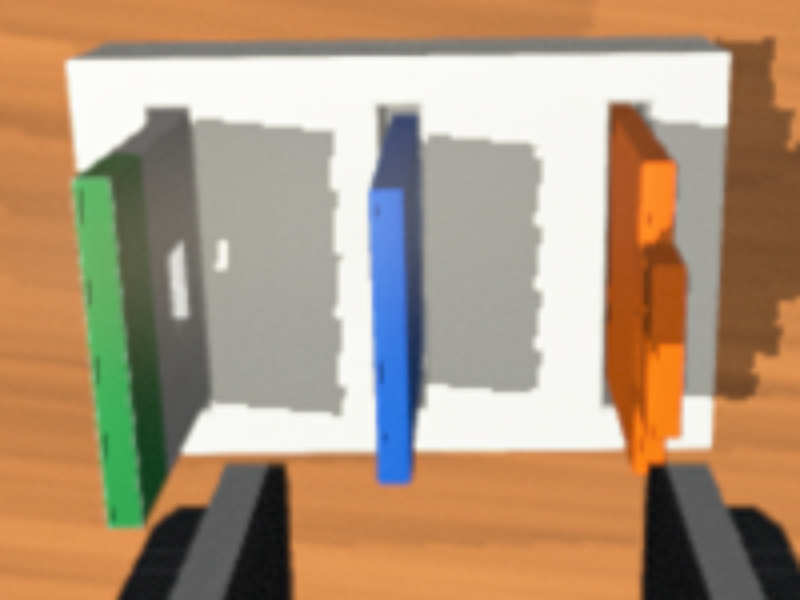

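The enlarged crop shows the green-topped steel plate with the window. Its top face is centred at about (197.7, 227.7) full-pixel, so this is the cassette, at about (0.529, -0.398).

Call:
{"name": "send_rows", "arguments": {
  "deltas": [
    {"offset": [-0.127,0.036,0],"spin": 0},
    {"offset": [-0.126,0.036,0],"spin": 0},
    {"offset": [0,0,0],"spin": 0},
    {"offset": [0,0,0.12],"spin": 0},
    {"offset": [0,0,0.12],"spin": 0},
    {"offset": [0,0,0.12],"spin": 0},
    {"offset": [0,0,0.06],"spin": 0},
    {"offset": [0,0,0.047],"spin": 0},
    {"offset": [0,0,0],"spin": 0}
  ]
}}

```text
time: 3.75
ee_pos: [0.5287, -0.3974, 0.263]
eef_rot: [-0.001, 0.669, 0.744, -0.0]
contact_force: [0.5, 0.7, 0.5]
width: 0.0426
```

Call:
{"name": "send_rows", "arguments": {
  "deltas": [
    {"offset": [0,0,0],"spin": 0},
    {"offset": [0,0,0],"spin": 0},
    {"offset": [0,0,0],"spin": 0},
    {"offset": [0,0,0],"spin": 0},
    {"offset": [0,0,0],"spin": 0},
    {"offset": [0,0,0],"spin": 0}
  ],
  "jaw": -1,
  "squeeze": 60
}}

```text
time: 4.35
ee_pos: [0.5291, -0.398, 0.2662]
eef_rot: [0.001, 0.668, 0.744, -0.0]
contact_force: [-0.2, 0.9, 6.8]
width: 0.0068
```

```bash
python3 - <<'E'
from h import *
plan([.528,-.399,.404],np.radians(96.2));print(monitor.read_state()["contact_force"],monitor.read_state()["width"])
E
```

```text
t 4.35 pos [ 0.5291 -0.398   0.2662] jaw deg 96.19 tilt [ 0.0018 -0.0018 -1.    ] q6 -2.44
offset total(units) [-0.0039 -0.0034 -0.4592]
spin total(units) -0.0 deg -0.01
[-0.20705775  0.85292721  6.76913612] 0.006846455489199668
```

Call:
{"name": "send_rows", "arguments": {
  "deltas": [
    {"offset": [0,0,-0.02],"spin": 0},
    {"offset": [0,0,-0.05],"spin": 0},
    {"offset": [0,0,-0.09],"spin": 0},
    {"offset": [0,0,-0.1],"spin": 0},
    {"offset": [0,0,-0.1],"spin": 0},
    {"offset": [0,0,-0.1],"spin": 0},
    {"offset": [0,0,-0.06],"spin": 0.0183},
    {"offset": [0,0,0],"spin": 0.0183},
    {"offset": [0,0,0],"spin": 0.0183},
    {"offset": [0,0,0],"spin": 0.0183}
  ],
  "squeeze": 80
}}

```text
time: 5.35
ee_pos: [0.5288, -0.3976, 0.4221]
eef_rot: [0.0, 0.821, 0.571, 0.0]
contact_force: [0.2, -0.2, -3.0]
width: 0.0061
```

```bash
python3 - <<'E'
from h import *
plan([.420,-.013,.42],np.radians(69.8));print(monitor.read_state()["contact_force"],monitor.read_state()["width"])
E
```

```text
t 5.35 pos [ 0.5288 -0.3976  0.4221] jaw deg 69.58 tilt [ 6.e-04 -6.e-04 -1.e+00] q6 -1.98
offset total(units) [ 1.0748 -0.787   0.0058]
spin total(units) -0.0006 deg -0.22
[ 0.20587256 -0.19212126 -2.98955228] 0.006090890945629618
```

Held (about 0.3 kg more on the wrist). Now I'll carry it over to beside the head.

Call:
{"name": "send_rows", "arguments": {
  "deltas": [
    {"offset": [0.06,-0.044,0],"spin": 0},
    {"offset": [0.113,-0.083,0],"spin": 0},
    {"offset": [0.113,-0.083,0],"spin": 0},
    {"offset": [0.113,-0.083,0],"spin": 0},
    {"offset": [0.113,-0.083,0],"spin": 0},
    {"offset": [0.113,-0.083,0],"spin": 0},
    {"offset": [0.113,-0.083,0],"spin": 0},
    {"offset": [0.113,-0.083,0],"spin": 0},
    {"offset": [0.113,-0.083,0],"spin": 0},
    {"offset": [0.111,-0.079,0],"spin": 0}
  ]
}}

```text
time: 6.35
ee_pos: [0.4171, -0.0122, 0.4219]
eef_rot: [0.001, 0.82, 0.572, 0.001]
contact_force: [1.2, 0.4, -1.5]
width: 0.0063
```

Call:
{"name": "send_rows", "arguments": {
  "deltas": [
    {"offset": [0,0,0],"spin": 0},
    {"offset": [0,0,0],"spin": 0}
  ]
}}

```text
time: 6.55
ee_pos: [0.4179, -0.0129, 0.4218]
eef_rot: [0.001, 0.819, 0.573, 0.0]
contact_force: [0.2, -0.8, -2.0]
width: 0.0066
```

```bash
python3 - <<'E'
from h import *
import cv2
m=camera_model("wrist");im=camera("wrist");cv2.imwrite("pics/w2.png",cv2.resize(im,(800,600),interpolation=cv2.INTER_CUBIC));np.save("w2.npy",m,allow_pickle=True)
plan([.5031,.0104,.42],np.radians(69.8));print(monitor.read_state()["width"])
E
```

```text
t 6.6 pos [ 0.4182 -0.0137  0.4215] jaw deg 69.89 tilt [ 1.1e-03 -6.0e-04 -1.0e+00] q6 -1.44
offset total(units) [0.1727 0.2381 0.0053]
spin total(units) 0.0003 deg 0.09
0.006316426264938322
```

View pics/w2.png

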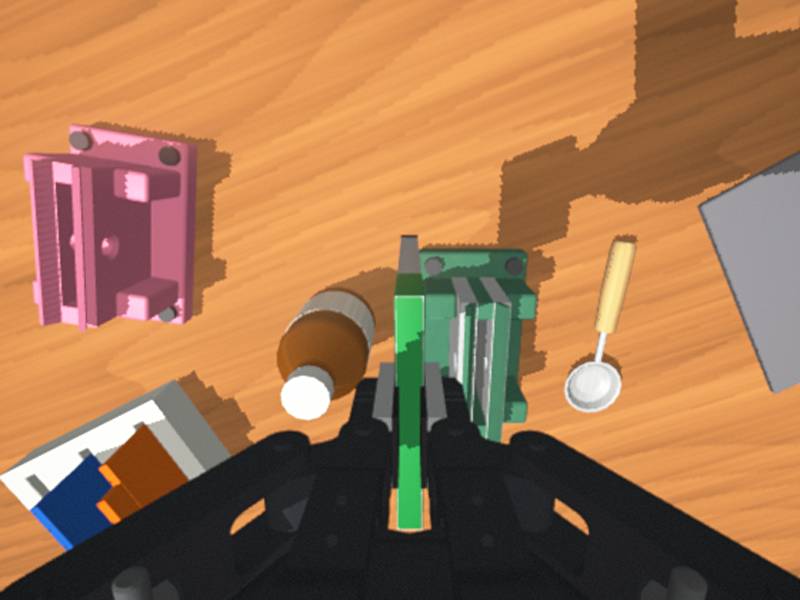

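```bash
python3 - <<'E'
from h import *
import cv2
im=cv2.imread("pics/w2.png");c=im[225:455,390:560];cv2.imwrite("pics/w2c.png",cv2.resize(c,None,fx=2.6,fy=2.6,interpolation=cv2.INTER_CUBIC))
m=np.load("w2.npy",allow_pickle=True).item();s,R=tool()
a=np.radians(69.8);
def pr(X):return (proj(m,X)*800/560).round(1).tolist()
p=s["ee_pos"]
print("cassette tcp-pred corners top/bot (tool y -.04,+.04):",[pr(p+R@[0,y,z]) for z in(.153,.258) for y in(-.04,.04)])
ex=np.array([np.cos(a-np.pi/2),np.sin(a-np.pi/2),0]);ey=np.array([np.cos(a),np.sin(a),0]);h=np.array([.5031,.0104,0])
for n,l in {"base":[(.075,-.045,.02),(.075,.045,.02),(-.075,.045,.02)],"bore":[(0,17.5e-3,.0725)],"slotcentre":[(.042,0,.099),(-.042,0,.099)],"cheek":[(.054,.0175,.09),(.054,-.0175,.09)]}.items():print(n,[pr(h+ex*x+ey*y+[0,0,z]) for x,y,z in l])
E
```

```text
cassette tcp-pred corners top/bot (tool y -.04,+.04): [[[405.0, 292.0]], [[405.2, 526.3]], [[406.7, 232.6]], [[406.7, 379.1]]]
base [[[414.8, 411.8]], [[513.7, 412.1]], [[526.7, 249.4]]]
bore [[[499.3, 360.9]]]
slotcentre [[[478.4, 429.3]], [[484.4, 320.3]]]
cheek [[[499.2, 436.5]], [[452.7, 436.4]]]
```

View pics/w2c.png

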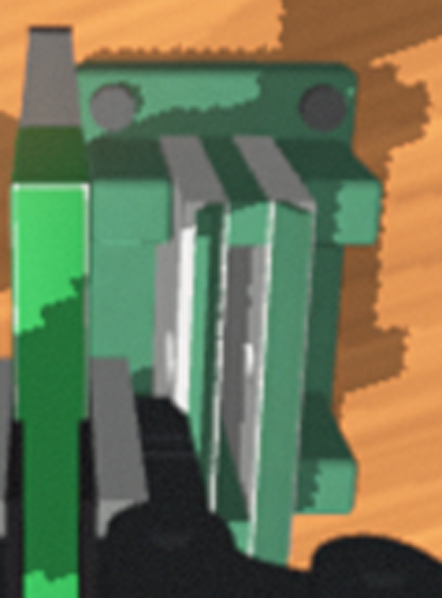

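Base corner and slot agree with the top-camera estimate to about 1 mm. The cassette sits about 1.5 mm off the tool axis in the same picture. I'll compensate for that and descend to just above the lips.

Call:
{"name": "send_rows", "arguments": {
  "deltas": [
    {"offset": [0.03,0.04,0],"spin": 0},
    {"offset": [0.06,0.08,0],"spin": 0},
    {"offset": [0.06,0.08,0],"spin": 0},
    {"offset": [0.021,0.0355,0],"spin": 0},
    {"offset": [0,0,0.05],"spin": 0},
    {"offset": [0,0,0.08],"spin": 0},
    {"offset": [0,0,0.05],"spin": 0},
    {"offset": [0,0,0],"spin": 0},
    {"offset": [0,0,0],"spin": 0}
  ]
}}

```text
time: 7.5
ee_pos: [0.5025, 0.0094, 0.3672]
eef_rot: [0.0, 0.82, 0.572, -0.0]
contact_force: [0.3, 0.1, -2.2]
width: 0.0059
```

```bash
python3 - <<'E'
from h import *
import cv2
c=camera("scene")[150:250,220:353];c2=None
m=camera_model("wrist");w=camera("wrist");np.save("w3.npy",m,allow_pickle=True)
cv2.imwrite("pics/w3.png",np.hstack([cv2.resize(c,(400,300),interpolation=cv2.INTER_CUBIC),cv2.resize(w[130:310,200:440][:,:],(400,300),interpolation=cv2.INTER_CUBIC)]))
plan([.5031,.0104,.278],np.radians(69.8));print(monitor.read_state()["contact_force"],monitor.read_state()["width"])
E
```

```text
t 7.6 pos [0.5025 0.0097 0.3678] jaw deg 69.83 tilt [ 1.3e-03 -4.0e-04 -1.0e+00] q6 -1.35
offset total(units) [0.0028 0.0006 0.2992]
spin total(units) 0.0001 deg 0.03
[-0.10426666  0.22866879 -2.96180973] 0.0060272807387418015
```

View pics/w3.png

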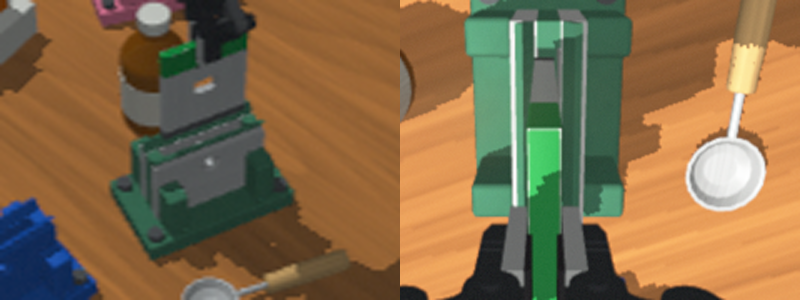

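```bash
python3 - <<'E'
import cv2
im=cv2.imread("pics/w3.png")[:, 400:]
for r in(25,35,45,68,80,100):print(r,[tuple(im[r,c]) .__repr__().replace("np.uint8","") if 0 else "%d/%d"%(im[r,c,1],im[r,c,2]) for c in range(106,190,3)])
E
```

```text
25 ['154/82', '185/164', '244/243', '184/128', '164/89', '141/80', '78/46', '82/48', '81/43', '134/120', '235/216', '169/92', '172/98', '170/95', '171/98', '170/96', '170/96', '170/94', '201/156', '175/139', '140/75', '138/77', '139/79', '137/79', '137/78', '136/84', '158/151', '132/120']
35 ['154/86', '186/163', '247/248', '186/137', '167/93', '146/84', '82/51', '83/47', '82/49', '123/107', '227/202', '169/93', '171/96', '170/97', '171/98', '170/97', '173/100', '170/96', '204/159', '175/141', '142/79', '143/79', '142/79', '135/78', '116/68', '100/66', '150/147', '120/101']
45 ['158/87', '170/136', '246/248', '185/139', '167/93', '154/89', '83/50', '86/52', '85/49', '116/95', '216/183', '169/94', '171/98', '171/97', '171/97', '172/98', '142/80', '100/58', '118/92', '101/80', '80/47', '82/50', '80/48', '88/53', '95/56', '101/70', '162/164', '119/100']
68 ['160/91', '178/125', '245/247', '199/161', '164/92', '155/91', '84/55', '85/56', '86/55', '102/86', '117/117', '117/116', '115/114', '116/115', '114/113', '114/114', '109/95', '99/85', '123/123', '97/71', '84/51', '83/51', '85/54', '93/57', '95/56', '109/82', '161/162', '105/76']
80 ['157/93', '175/123', '241/244', '200/160', '166/98', '163/99', '88/58', '86/58', '88/59', '111/104', '116/114', '116/114', '114/113', '116/113', '112/111', '113/111', '113/108', '101/92', '123/120', '96/71', '84/54', '84/53', '85/54', '96/60', '97/60', '115/91', '158/159', '98/67']
100 ['158/97', '164/112', '241/243', '211/184', '164/96', '167/101', '91/63', '97/67', '109/97', '119/119', '118/117', '119/118', '119/119', '117/117', '117/116', '115/115', '114/115', '112/111', '135/132', '96/72', '87/56', '88/56', '87/54', '97/60', '95/57', '128/110', '153/150', '97/62']
```

Call:
{"name": "send_rows", "arguments": {
  "deltas": [
    {"offset": [0.0052,0,0],"spin": 0},
    {"offset": [0,0,0.02],"spin": 0},
    {"offset": [0,0,0.03],"spin": 0},
    {"offset": [0,0,0.04],"spin": 0},
    {"offset": [0,0,0],"spin": 0}
  ]
}}

```text
time: 8.1
ee_pos: [0.5026, 0.0116, 0.3374]
eef_rot: [-0.001, 0.82, 0.573, -0.001]
contact_force: [1.7, 0.4, -3.3]
width: 0.0061
```

Call:
{"name": "send_rows", "arguments": {
  "deltas": [
    {"offset": [0,0,0.03],"spin": 0},
    {"offset": [0,0,0.04],"spin": 0},
    {"offset": [0,0,0.04],"spin": 0},
    {"offset": [0,0,0.04],"spin": 0},
    {"offset": [0,0,0.02],"spin": 0},
    {"offset": [0,0,0],"spin": 0}
  ]
}}

```text
time: 8.7
ee_pos: [0.5027, 0.0116, 0.2876]
eef_rot: [-0.0, 0.82, 0.573, -0.001]
contact_force: [0.6, 0.0, -2.6]
width: 0.0063
```

Call:
{"name": "send_rows", "arguments": {
  "deltas": [
    {"offset": [0,0,0.01],"spin": 0},
    {"offset": [0,0,0.01],"spin": 0},
    {"offset": [0,0,0.01],"spin": 0},
    {"offset": [0,0,0.005],"spin": 0},
    {"offset": [0,0,0],"spin": 0}
  ]
}}

```text
time: 9.2
ee_pos: [0.5029, 0.0116, 0.2783]
eef_rot: [0.0, 0.82, 0.573, 0.0]
contact_force: [-0.1, 0.6, -1.5]
width: 0.0062
```

Call:
{"name": "send_rows", "arguments": {
  "deltas": [
    {"offset": [0,0,0.005],"spin": 0},
    {"offset": [0,0,0.005],"spin": 0},
    {"offset": [0,0,0],"spin": 0}
  ]
}}

```text
time: 9.5
ee_pos: [0.5031, 0.0118, 0.2782]
eef_rot: [0.001, 0.82, 0.573, 0.001]
contact_force: [-15.9, 4.6, 42.7]
width: 0.006
```

Call:
{"name": "send_rows", "arguments": {
  "deltas": [
    {"offset": [0,0,-0.009],"spin": 0},
    {"offset": [0,0,0],"spin": 0}
  ]
}}

```text
time: 9.7
ee_pos: [0.5029, 0.0116, 0.2782]
eef_rot: [0.0, 0.82, 0.573, 0.0]
contact_force: [-1.7, 0.5, 19.2]
width: 0.0063
```

Call:
{"name": "send_rows", "arguments": {
  "deltas": [
    {"offset": [0,0,0],"spin": 0},
    {"offset": [0,0,0],"spin": 0},
    {"offset": [0,0,0],"spin": 0},
    {"offset": [0,0,-0.02],"spin": 0},
    {"offset": [0,0,-0.06],"spin": 0},
    {"offset": [0,0,-0.12],"spin": 0},
    {"offset": [0,0,-0.12],"spin": 0},
    {"offset": [0,0,-0.12],"spin": 0},
    {"offset": [0,0,0],"spin": 0}
  ],
  "jaw": -0.4
}}

```text
time: 10.6
ee_pos: [0.5031, 0.0116, 0.4149]
eef_rot: [0.002, 0.82, 0.573, 0.003]
contact_force: [0.5, 0.2, -0.9]
width: 0.0255
```

```bash
python3 - <<'E'
from h import *
import cv2
c=camera("scene")[150:250,220:353];m=camera_model("wrist");w=camera("wrist");np.save("w4.npy",m,allow_pickle=True);cv2.imwrite("w4raw.png",w)
cv2.imwrite("pics/w4.png",np.hstack([cv2.resize(c,(400,300),interpolation=cv2.INTER_CUBIC),cv2.resize(w,(400,300),interpolation=cv2.INTER_AREA)]))
a=np.radians(-110.2)
plan([.549+.0,.3836,.42],np.radians(-33.6))
E
```

```text
t 10.7 pos [0.5028 0.0116 0.4105] jaw deg 69.86 tilt [ 1.4e-03 -3.0e-04 -1.0e+00] q6 -1.35
offset total(units) [ 1.2171 -0.2825 -0.032 ]
spin total(units) -0.2126 deg -76.54
```

View pics/w4.png

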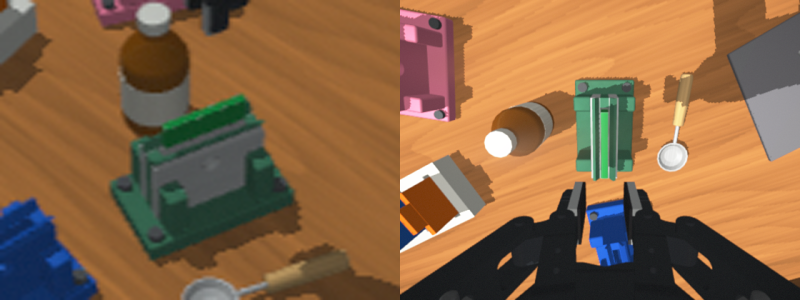

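Cassette is home in the slot: its strip sits just above the lips and all the bystanders look undisturbed. Next is the pin.

Call:
{"name": "send_rows", "arguments": {
  "deltas": [
    {"offset": [0.1435,-0.023,0],"spin": 0},
    {"offset": [0.1435,-0.023,0],"spin": 0},
    {"offset": [0.1435,-0.023,0],"spin": 0},
    {"offset": [0.1435,-0.023,0],"spin": 0},
    {"offset": [0.1435,-0.023,0],"spin": 0},
    {"offset": [0.1435,-0.023,0],"spin": 0},
    {"offset": [0.1435,-0.023,0],"spin": 0},
    {"offset": [0.1435,-0.023,0],"spin": 0},
    {"offset": [0.1435,-0.023,0],"spin": 0},
    {"offset": [0.1435,-0.023,0],"spin": 0}
  ],
  "jaw": 0.2
}}

```text
time: 11.7
ee_pos: [0.5864, 0.4414, 0.408]
eef_rot: [-0.0, 0.82, 0.573, -0.001]
contact_force: [0.5, -0.5, -0.2]
width: 0.0513
```

Call:
{"name": "send_rows", "arguments": {
  "deltas": [
    {"offset": [0,0,0],"spin": -0.0213},
    {"offset": [0,0,0],"spin": -0.0213},
    {"offset": [0,0,0],"spin": -0.0213},
    {"offset": [0,0,0],"spin": -0.0213},
    {"offset": [0,0,0],"spin": -0.0213},
    {"offset": [0,0,0],"spin": -0.0213},
    {"offset": [0,0,0],"spin": -0.0213},
    {"offset": [0,0,0],"spin": -0.0213},
    {"offset": [0,0,0],"spin": -0.0213},
    {"offset": [0,0,0],"spin": -0.0213}
  ]
}}

```text
time: 12.7
ee_pos: [0.5865, 0.4395, 0.408]
eef_rot: [-0.001, 0.285, 0.958, -0.001]
contact_force: [-0.1, -0.5, 0.2]
width: 0.0509
```

Call:
{"name": "send_rows", "arguments": {
  "deltas": [
    {"offset": [0,0,0.15],"spin": 0},
    {"offset": [0,0,0.15],"spin": 0},
    {"offset": [0,0,0],"spin": 0},
    {"offset": [0,0,0],"spin": 0},
    {"offset": [0,0,0],"spin": 0}
  ]
}}

```text
time: 13.2
ee_pos: [0.5867, 0.4397, 0.3224]
eef_rot: [0.001, 0.288, 0.958, 0.001]
contact_force: [1.5, -0.3, 0.0]
width: 0.0512
```

```bash
python3 - <<'E'
from h import *
import cv2
m=camera_model("wrist");w=camera("wrist");np.save("w5.npy",m,allow_pickle=True);cv2.imwrite("pics/w5.png",cv2.resize(w,(800,600),interpolation=cv2.INTER_CUBIC))
plan([.553,.390,.173],np.radians(-33.6))
E
```

```text
t 13.25 pos [0.5867 0.4397 0.3226] jaw deg 146.53 tilt [ 0.0029  0.0017 -1.    ] q6 -2.02
offset total(units) [ 0.003  -0.2016  0.4979]
spin total(units) 0.0004 deg 0.13
```

View pics/w5.png

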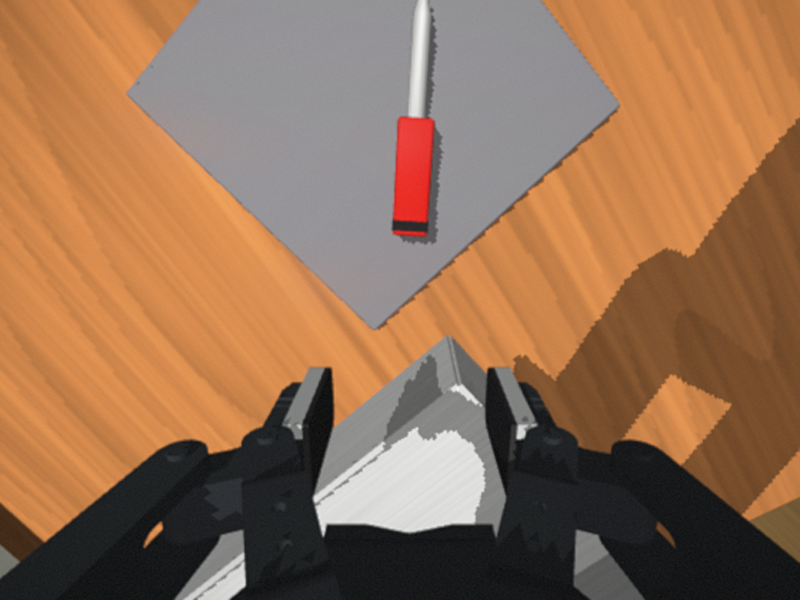

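```bash
python3 - <<'E'
from h import *
m=np.load("w5.npy",allow_pickle=True).item();k=.7
S=ray(m,416.5*k,118.5*k,.028);E=ray(m,411*k,233*k,.028);T=ray(m,424*k,0,.018)
print(S,E,T,np.linalg.norm(S-E),np.linalg.norm((T-S)[:2]))
d=S-E;a1=np.degrees(np.arctan2(d[1],d[0]));d=(T-E);print(a1,np.degrees(np.arctan2(d[1],d[0])))
a=np.radians(np.degrees(np.arctan2(d[1],d[0])));u=np.array([np.cos(a),np.sin(a)])
g=(S[:2]-u*.038+E[:2]+u*.026)/2;print("grasp",g)
plan([*g,.173],a+np.pi/2)
E
```

```text
[0.53193254 0.36351223 0.028     ] [0.56800464 0.41296254 0.028     ] [0.49695501 0.31732106 0.018     ] 0.06120890243804886 0.05794006417058064
-126.10931594734897 -126.60772311024596
grasp [0.55354659 0.3930538 ]
t 13.25 pos [0.5867 0.4397 0.3226] jaw deg 146.53 tilt [ 0.0029  0.0017 -1.    ] q6 -2.02
offset total(units) [ 0.0071 -0.1921  0.4979]
spin total(units) 0.0087 deg 3.14
```

Call:
{"name": "send_rows", "arguments": {
  "deltas": [
    {"offset": [0.0035,-0.096,0],"spin": 0},
    {"offset": [0.0035,-0.096,0],"spin": 0},
    {"offset": [0,0,0],"spin": 0.0087},
    {"offset": [0,0,0.12],"spin": 0},
    {"offset": [0,0,0.14],"spin": 0},
    {"offset": [0,0,0.12],"spin": 0},
    {"offset": [0,0,0.05],"spin": 0},
    {"offset": [0,0,0.025],"spin": 0},
    {"offset": [0,0,0],"spin": 0}
  ]
}}

```text
time: 14.15
ee_pos: [0.5533, 0.3929, 0.1844]
eef_rot: [0.0, 0.314, 0.949, 0.0]
contact_force: [1.0, -0.5, 0.7]
width: 0.0509
```

```bash
python3 - <<'E'
from h import *
plan([.5535,.3931,.184],np.radians(-126.6+90));print(monitor.read_state()["contact_force"])
E
```

```text
t 14.15 pos [0.5533 0.3929 0.1844] jaw deg 143.41 tilt [ 1.e-03  5.e-04 -1.e+00] q6 -2.0
offset total(units) [-0.0002  0.0011  0.0012]
spin total(units) 0.0 deg 0.01
[ 0.97906731 -0.4891172   0.74272547]
```

Call:
{"name": "send_rows", "arguments": {
  "deltas": [
    {"offset": [0,0,0],"spin": 0},
    {"offset": [0,0,0],"spin": 0},
    {"offset": [0,0,0],"spin": 0},
    {"offset": [0,0,0],"spin": 0},
    {"offset": [0,0,0],"spin": 0},
    {"offset": [0,0,0],"spin": 0}
  ],
  "jaw": -1,
  "squeeze": 80
}}

```text
time: 14.75
ee_pos: [0.5533, 0.3929, 0.1854]
eef_rot: [0.001, 0.314, 0.949, 0.001]
contact_force: [0.4, -0.1, 9.0]
width: 0.0182
```

```bash
python3 - <<'E'
from h import *
s=monitor.read_state();print(s["contact_force"],s["width"])
u=np.array([np.cos(np.radians(69.8)),np.sin(np.radians(69.8))])
g=np.array([.5029,.0116])+u*(.0175+.038+.085);print(g)
plan([*g,.30],np.radians(159.8))
E
```

```text
[ 0.41892063 -0.10693873  8.98580353] 0.018228681169653444
[0.5514144  0.14345827]
t 14.75 pos [0.5533 0.3929 0.1854] jaw deg 143.41 tilt [ 0.0026  0.0013 -1.    ] q6 -2.0
offset total(units) [-0.4911 -0.6702 -0.3832]
spin total(units) -0.0455 deg -16.39
```

Call:
{"name": "send_rows", "arguments": {
  "deltas": [
    {"offset": [0,0,-0.04],"spin": 0},
    {"offset": [0,0,-0.1],"spin": 0},
    {"offset": [0,0,-0.12],"spin": 0},
    {"offset": [0,0,-0.12],"spin": 0},
    {"offset": [-0.07,-0.0957,0],"spin": 0},
    {"offset": [-0.07,-0.0957,0],"spin": 0},
    {"offset": [-0.07,-0.0957,0],"spin": 0},
    {"offset": [-0.07,-0.0957,0],"spin": 0},
    {"offset": [-0.07,-0.0957,0],"spin": 0},
    {"offset": [-0.07,-0.0957,0],"spin": 0}
  ]
}}

```text
time: 15.75
ee_pos: [0.551, 0.1778, 0.2987]
eef_rot: [0.001, 0.314, 0.949, 0.0]
contact_force: [1.4, -1.0, -0.8]
width: 0.0183
```

Call:
{"name": "send_rows", "arguments": {
  "deltas": [
    {"offset": [-0.07,-0.0957,0],"spin": 0},
    {"offset": [0,0,0],"spin": -0.0228},
    {"offset": [0,0,0],"spin": -0.0227},
    {"offset": [0,0,0.1],"spin": 0},
    {"offset": [0,0,0.05],"spin": 0},
    {"offset": [0,0,0],"spin": 0},
    {"offset": [0,0,0],"spin": 0},
    {"offset": [0,0,0],"spin": 0}
  ]
}}

```text
time: 16.55
ee_pos: [0.5513, 0.1438, 0.2535]
eef_rot: [0.001, 0.176, 0.984, 0.0]
contact_force: [-0.1, -0.5, -1.0]
width: 0.0182
```

```bash
python3 - <<'E'
from h import *
import cv2
m=camera_model("wrist");w=camera("wrist");np.save("w6.npy",m,allow_pickle=True);cv2.imwrite("w6raw.png",w);cv2.imwrite("pics/w6.png",cv2.resize(w,(800,600),interpolation=cv2.INTER_CUBIC))
s=monitor.read_state();print(s["contact_force"],s["width"])
plan([.5514,.1435,.2399],np.radians(159.8))
E
```

```text
[-0.22255021  0.25536783  0.58510319] 0.01827153822419072
t 16.6 pos [0.5513 0.1437 0.2535] jaw deg 159.78 tilt [ 1.5e-03  1.0e-04 -1.0e+00] q6 -2.67
offset total(units) [-0.0005 -0.0007  0.0453]
spin total(units) -0.0001 deg -0.02
```

View pics/w6.png

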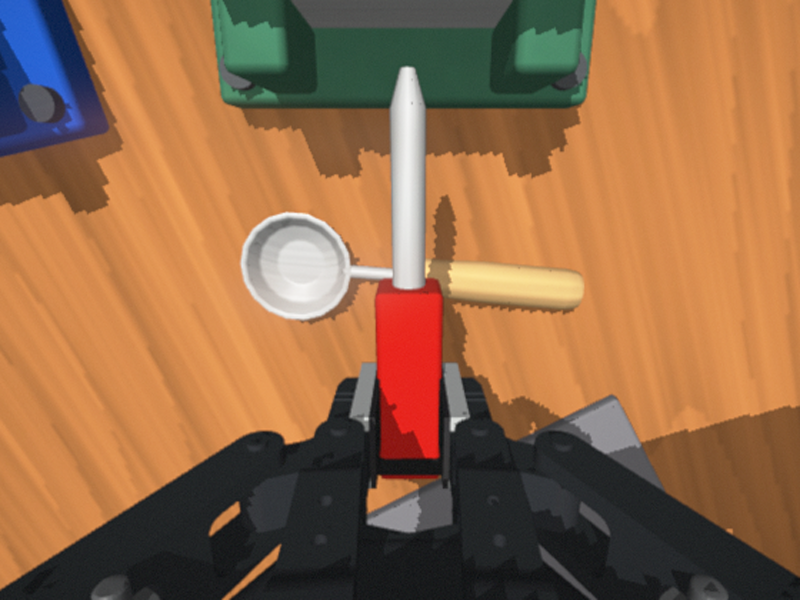

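```bash
python3 - <<'E'
from h import *
m=np.load("w6.npy",allow_pickle=True).item();k=.7;s,R=tool()
def t(u,v,z):return R.T@(ray(m,u*k,v*k,z)-s["ee_pos"])*1000
for n,l,z in(("base",[(223,104),(587,105)],.02),("ribin",[(288,72),(516,72)],.07),("ribout",[(227,70),(582,70)],.07),("cheek",[(302,27),(510,27)],.02),("tip",[(407,68)],.086),("shank",[(409,200)],.086),("shoulder",[(409,283)],.086)):
    p=np.array([t(*q,z) for q in l]);print(n,p.round(1).tolist(),"mid",p.mean(0).round(1),"ang",np.degrees(np.arctan2(p[-1,1]-p[0,1],p[-1,0]-p[0,0])).round(2))
E
```

```text
base [[-75.7, -95.4, 233.5], [72.3, -95.1, 233.3]] mid [ -1.7 -95.3 233.4] ang 0.14
ribin [[-36.5, -99.2, 183.5], [32.1, -99.3, 183.4]] mid [ -2.2 -99.3 183.4] ang -0.0
ribout [[-54.8, -99.8, 183.5], [51.9, -99.8, 183.4]] mid [ -1.4 -99.8 183.4] ang -0.0
cheek [[-41.7, -123.2, 233.5], [39.2, -123.2, 233.4]] mid [  -1.2 -123.2  233.4] ang 0.0
tip [[-0.6, -97.7, 167.4]] mid [ -0.6 -97.7 167.4] ang 0.0
shank [[-0.1, -62.9, 167.5]] mid [-1.000e-01 -6.290e+01  1.675e+02] ang 0.0
shoulder [[-0.0, -37.9, 167.5]] mid [ -0.  -37.9 167.5] ang 0.0
```

Call:
{"name": "send_rows", "arguments": {
  "deltas": [
    {"offset": [-0.004,0,0.02],"spin": 0},
    {"offset": [0,0,0.0253],"spin": 0},
    {"offset": [0,-0.03,0],"spin": 0},
    {"offset": [0,-0.03,0],"spin": 0},
    {"offset": [0,0,0],"spin": 0},
    {"offset": [0,0,0],"spin": 0}
  ]
}}

```text
time: 17.2
ee_pos: [0.546, 0.1259, 0.239]
eef_rot: [0.0, 0.176, 0.984, 0.0]
contact_force: [0.4, 0.3, -0.3]
width: 0.0182
```

```bash
python3 - <<'E'
from h import *
import cv2
c=camera("scene")[150:250,225:358];w=camera("wrist")
cv2.imwrite("pics/w7.png",np.hstack([cv2.resize(c,(400,300),interpolation=cv2.INTER_CUBIC),cv2.resize(w[0:210,140:420],(400,300),interpolation=cv2.INTER_CUBIC)]))
m=camera_model("scene");s,R=tool()
# predicted scene pixels (crop coords) of tip & bore for the scene camera
f=lambda X:((proj(m,X)-[225,150])*3)
tip=s["ee_pos"]+R@[-.0006,-.0977,.1674];b=np.array([.5029,.0116,.0725])+.0175*np.array([np.cos(np.radians(69.8)),np.sin(np.radians(69.8)),0])
print("tip",f(tip),"bore face",f(b),tip)
for y in(25,40,55,70,85,100,115): # shank silhouettes unknown; brightness profile in w crop columns
    r=w[int(y*.7),250:320].astype(int).sum(1);print(y,np.where(r>600)[0][[0,-1]]+250 if (r>600).any() else None)
plan([.5514,.1435,.2399],np.radians(159.8));print(s["contact_force"])
E
```

```text
tip [[199.66222785 167.77263242]] bore face [[197.37654608 160.86130168]] [0.5128645  0.03441493 0.07151021]
25 None
40 None
55 None
70 None
85 [284 289]
100 [278 291]
115 [277 292]
t 17.3 pos [0.546  0.1263 0.2389] jaw deg 159.77 tilt [ 3.e-04 -0.e+00 -1.e+00] q6 -2.7
offset total(units) [ 0.003   0.06   -0.0033]
spin total(units) -0.0001 deg -0.03
[-1.01005453  0.22209276 -1.1084458 ]
```

Call:
{"name": "send_rows", "arguments": {
  "deltas": [
    {"offset": [0,0,-0.003],"spin": 0},
    {"offset": [0,-0.02,0],"spin": 0},
    {"offset": [0,-0.015,0],"spin": 0},
    {"offset": [0,-0.015,0],"spin": 0},
    {"offset": [0,0,0],"spin": 0}
  ]
}}

```text
time: 17.8
ee_pos: [0.5406, 0.1116, 0.2396]
eef_rot: [-0.0, 0.176, 0.984, -0.0]
contact_force: [-0.6, 0.1, -0.7]
width: 0.0182
```

Call:
{"name": "send_rows", "arguments": {
  "deltas": [
    {"offset": [0,-0.015,0],"spin": 0},
    {"offset": [0,-0.015,0],"spin": 0},
    {"offset": [0,-0.015,0],"spin": 0},
    {"offset": [0,-0.015,0],"spin": 0},
    {"offset": [0,0,0],"spin": 0}
  ]
}}

```text
time: 18.3
ee_pos: [0.5344, 0.0948, 0.2397]
eef_rot: [0.0, 0.176, 0.984, -0.0]
contact_force: [0.6, 0.2, -0.3]
width: 0.0181
```

Call:
{"name": "send_rows", "arguments": {
  "deltas": [
    {"offset": [0,-0.02,0],"spin": 0},
    {"offset": [0,-0.02,0],"spin": 0},
    {"offset": [0,-0.02,0],"spin": 0},
    {"offset": [0,-0.02,0],"spin": 0},
    {"offset": [0,-0.015,0],"spin": 0},
    {"offset": [0,0,0],"spin": 0}
  ]
}}

```text
time: 18.9
ee_pos: [0.5245, 0.0681, 0.2397]
eef_rot: [0.0, 0.176, 0.984, -0.0]
contact_force: [-0.1, -0.2, -1.0]
width: 0.0176
```

```bash
python3 - <<'E'
from h import *
s=monitor.read_state();print(s["contact_force"],s["width"])
u=np.array([np.cos(np.radians(69.8)),np.sin(np.radians(69.8))])
plan([*(np.array([.5029,.0116])+u*.0555),.2399],np.radians(159.8))
E
```

```text
[-0.05013601 -0.24974262 -1.03383567] 0.017618783159757834
t 18.9 pos [0.5245 0.0681 0.2397] jaw deg 159.75 tilt [ 0.e+00 -2.e-04 -1.e+00] q6 -2.8
offset total(units) [ 0.0027 -0.0165 -0.0007]
spin total(units) -0.0001 deg -0.05
```

```bash
python3 - <<'E'
from h import *
print(monitor.read_state()["q"])
E
```

```text
[-1.66440347e-02  1.70648990e-01  1.76143362e+00 -1.81352382e-04
  1.20948308e+00 -2.80477770e+00]
```

Joint 6 is close to its limit (-2.805 against -2.81). A 1° relief spin, pivoted about the bore, also takes out the pin's measured 0.6° yaw.

Call:
{"name": "send_rows", "arguments": {
  "deltas": [
    {"offset": [-0.0015,0,0],"spin": 0.0015},
    {"offset": [-0.0015,0,0],"spin": 0.0015},
    {"offset": [0,0,0],"spin": 0}
  ]
}}

```text
time: 19.2
ee_pos: [0.5257, 0.0684, 0.2396]
eef_rot: [0.0, 0.185, 0.983, -0.0]
contact_force: [0.8, -0.2, -0.2]
width: 0.0182
```

```bash
python3 - <<'E'
from h import *
s=monitor.read_state();print(s["q"][5],s["contact_force"],s["ft_torque"],s["ee_pos"])
E
```

```text
-2.785422747603333 [ 0.78657849 -0.18989692 -0.17419676] [-0.18934857 -0.20563845  0.10302683] [0.52569914 0.06836515 0.23963055]
```

Call:
{"name": "send_rows", "arguments": {
  "deltas": [
    {"offset": [0,-0.006,0],"spin": 0},
    {"offset": [0,-0.006,0],"spin": 0},
    {"offset": [0,-0.004,0],"spin": 0},
    {"offset": [0,0,0],"spin": 0}
  ]
}}

```text
time: 19.6
ee_pos: [0.5238, 0.0636, 0.2397]
eef_rot: [0.0, 0.185, 0.983, -0.0]
contact_force: [2.3, 0.5, -0.7]
width: 0.0181
```

```bash
python3 - <<'E'
from h import *
s=monitor.read_state();print(s["q"][5],s["contact_force"],s["ft_torque"],s["ee_pos"])
E
```

```text
-2.794857760092969 [ 2.28476805  0.51586932 -0.69203261] [-0.1041434  -0.35194652  0.14676649] [0.52376889 0.06364138 0.23966752]
```

Call:
{"name": "send_rows", "arguments": {
  "deltas": [
    {"offset": [0,-0.004,0],"spin": 0},
    {"offset": [0,-0.003,0],"spin": 0},
    {"offset": [0,0,0],"spin": 0}
  ]
}}

```text
time: 19.9
ee_pos: [0.5233, 0.0626, 0.2398]
eef_rot: [0.0, 0.185, 0.983, 0.001]
contact_force: [7.6, 12.6, -2.5]
width: 0.0183
```

```bash
python3 - <<'E'
from h import *
s=monitor.read_state();print(s["q"][5],s["contact_force"],s["ft_torque"],s["ee_pos"])
E
```

```text
-2.798672164093167 [ 7.5731454  12.64120165 -2.45441546] [ 2.12077479 -1.16042286  0.20702072] [0.52328023 0.0626343  0.23980454]
```

Call:
{"name": "send_rows", "arguments": {
  "deltas": [
    {"offset": [0,0.002,0],"spin": 0},
    {"offset": [0,0,0],"spin": 0}
  ]
}}

```text
time: 20.1
ee_pos: [0.5234, 0.0629, 0.2398]
eef_rot: [0.0, 0.185, 0.983, 0.001]
contact_force: [4.8, 6.8, -1.6]
width: 0.0181
```

Call:
{"name": "send_rows", "arguments": {
  "deltas": [
    {"offset": [0,0,0],"spin": 0},
    {"offset": [0,0,0],"spin": 0},
    {"offset": [0,0,0],"spin": 0},
    {"offset": [0,0,0],"spin": 0},
    {"offset": [0,0.01,-0.03],"spin": 0},
    {"offset": [0,0.02,-0.06],"spin": 0},
    {"offset": [0,0.05,-0.12],"spin": 0},
    {"offset": [0,0.1,-0.12],"spin": 0},
    {"offset": [0,0.1,-0.1],"spin": 0},
    {"offset": [0,0,0],"spin": 0}
  ],
  "jaw": -0.33
}}

```text
time: 21.1
ee_pos: [0.5546, 0.1433, 0.3736]
eef_rot: [0.003, 0.184, 0.983, 0.001]
contact_force: [0.7, -0.9, -0.7]
width: 0.0286
```

```bash
python3 - <<'E'
from h import *
import cv2
c=camera("scene")[150:250,225:358];w=camera("wrist");m=camera_model("wrist")
cv2.imwrite("pics/w8.png",np.hstack([cv2.resize(c,(400,300),interpolation=cv2.INTER_CUBIC),cv2.resize(w,(400,300),interpolation=cv2.INTER_AREA)]))
s,_=tool();print(s["time"],s["ee_pos"],s["contact_force"])
a=np.radians(69.8);u=np.array([np.cos(a),np.sin(a),0]);h=np.array([.5029,.0116,.0725])
ms=camera_model("scene")
for n,d,z in(("shoulder",.0175,.01),("end",.0815,.01)):
    X=h+u*d+[0,0,z];print(n,"scene crop",(proj(ms,X)-[225,150])*3,"wrist panel",proj(m,X)*400/560+[400,0])
E
```

```text
21.2 [0.55369365 0.14124614 0.36923798] [-1.41395121 -1.07292519 -0.62638581]
shoulder scene crop [[197.55813493 153.77413799]] wrist panel [[605.53224219  29.42283587]]
end scene crop [[231.22278664 204.1413437 ]] wrist panel [[606.48910279  95.0610746 ]]
```

View pics/w8.png

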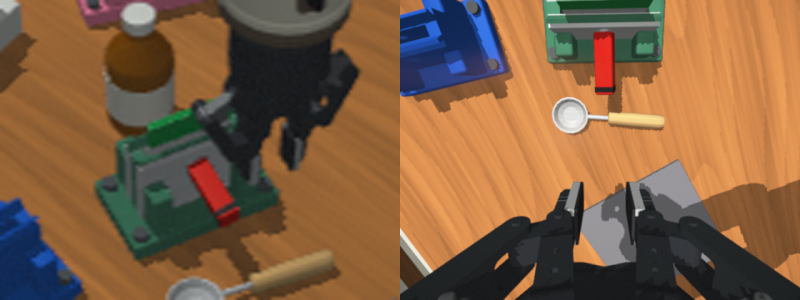

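The last view shows the handle tight against the cheek. Its ends at (604,32) and (604,93) match the predicted fully-home positions at rows 29 and 95. The arm is clear and the bottle and spoon are in place.

```bash
python3 -c "
from station import workorder;print(workorder.sign_off())"
```

```text
the job is handed in; nothing more can be done
None
```

I put the cassette fully home in the green blade head, locked it with the pin, and handed the job in at about 21 s. No verdict was reported.

- **Cassette:** I took the green-topped plate out of the rack's outer slot and carried it above the bottle. I lowered it into the head until it met the slot floor, about 43 N at the wrist, with the tool 0.2 mm from the height predicted for home. In the pictures afterwards it stands upright with its strip just above the lips.
- **Pin:** I pushed it in from the spoon side, because the bottle blocks the other. It went in freely until the handle met the cheek at about 15 N. In the last wrist picture the handle's ends were within about 3 pixels of where they should be when fully home.
- **Bystanders:** the bottle was upright and the spoon in place in the last picture. The guard and scraper were not in that view. I saw no contact with them earlier, but did not measure their positions again.
- **What disagreed or ran close:**
  - My first sideways correction for the cassette was about 2 mm off; a second picture corrected it before insertion.
  - Joint 6 reached -2.805 against its -2.81 limit while the pin went in. I turned the tool 1° to move it away.
  - The scene picture hints that the pin's handle sags slightly. The bore's play would allow at most about 0.09 rad, inside the 0.18 limit; I did not measure the sag itself.

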